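Wind up the sample stand with its folding crank

TASK

Raise the platform of the crank-up sample stand on the classroom desk. Swing its folded crank handle up until it stands upright, wind the crank clockwise (seen from above) for about one full turn until it stops with the platform fully up, then fold the handle flat again onto its crank arm and let go.

Things in the scene. Friction and masses are not known exactly. Their poses are not given: they have to be found in the camera images.
- hub (a point): On the vertical crank axis of the fixed sample stand (grey housing 150x330 mm, 50 high), 80 mm above the desk, mid-thickness of the steel crank arm (12 wide, 8 thick; only a 12 mm shaft below). Stand's axes: z up, y to the lifting platform (104 mm disc with white dish, 165 mm away, below 140 mm high). Arm points along -x at crank 0. Handle hinge: 70 mm out on the arm, 18 mm above this point.
- knob (a point): Centre of the black ball knob (28 mm) on the end of the handle, a 10 mm steel rod; 60 mm from the handle's hinge, which is level and square to the arm. Folded, the rod lies back along the arm, ball 10 mm from the crank axis, 98 mm above the desk; swung out it stands over the hinge, ball 158 mm up. The ball swivels freely on the rod, so one pinch (best along the hinge) can fold and crank.
- handle (a joint): Fold angle of the handle, rad: 0 folded flat along the arm (stop), 1.57 upright (stop). Starts at 0 to 0.12. Stays where it is left; about 1 N at the ball moves it.
- crank (a joint): Turn of the crank, rad, growing clockwise seen from above. Starts at 0 to 0.35; platform down at 0, fully up at 6.28, stop at 6.30 (40 mm lift). Stays where it is left; about 2 N at the upright ball moves it.

How it is judged:
On the way, in this order (a step that is already met when the one before it is completed fails the run):
1. the handle is swung out upright before cranking (value of joint handle above 1.3 rad and value of joint crank below 1 rad), for 0.1 s.
2. the crank is wound all the way up with the handle out (value of joint crank above 6 rad and value of joint handle above 1 rad), for 0.1 s.
At the end, for the whole second after the job is handed in: the crank is within 0.28 rad (16 degrees) of platform fully up, the handle is folded to within 0.2 rad (11 degrees) of flat, and both are at rest (value of joint crank above 6 rad and value of joint handle below 0.2 rad and velocity of joint handle between -0.05 and 0.05 rad/s and velocity of joint crank between -0.05 and 0.05 rad/s); the robot touches nothing.
It fails at once if the crank is wound with the handle folded (value of joint handle below 0.7 rad and value of joint crank between 1 and 5.5 rad).
It also fails if it takes over 51 s, if anything falls off the work surface, if the arm or the gripper's body presses on something with over 40 N, if the wrist force passes 120 N, or if a joint passes its speed limit or range.

ROBOT

A 6-joint arm with a two-finger parallel gripper is mounted at the origin on the work surface. World frame = base frame: x ahead of the robot, y to its left, z up, the work surface at z = 0. Lengths are in m, angles in rad, forces in N, time in s.
With the tool pointing down it reaches from about 0.3 to 0.875 m from the base axis. Payload 6.4 kg.
Tool frame: the origin (TCP) lies at the very end of the fingers, on their centre line; the grasp point (between the pads) lies 19 mm behind it; z points along the fingers, y is the direction in which the jaws open and shut (so a half turn about z gives the same grasp; the last joint's range is limited). The gripper opens to 85 mm and grips with 20 to 120 N. Pads are 22 mm wide; open, the fingers measure 114 mm over their backs; the gripper's body (76 mm by 85 mm) begins 54 mm behind the grasp point. The pads swing forward as they close: fully open they stand 13 mm farther back than shut.
Start: joints at [1.052, 0.181, 1.607, -0, 1.354, -0.206], TCP at [0.177, 0.547, 0.231] pointing down, gripper open.
Joint ranges: [-2.99, 2.99], [-0.89, 2.07], [0.3, 2.58], [-1.14, 4.28], [0, 2.63], [-3.12, 3.12]. Speed limits (rad/s): [2.57, 2.57, 3.01, 3.14, 3.14, 3.14].

INTERFACE

Orientations are given as a unit quaternion [w, x, y, z].
In Python, from bench import * gives the robot as it stands.
- The arm moves only by the tool arm_command, never from a script. Its argument "motion" is text: rows parted by semicolons, each of 7 numbers parted by spaces: the shift along the tool's x, y, z in units of 0.2 m (1.0 is 0.2 m), then the turn, a rotation vector about the tool's x, y, z in units of 60 degrees (1.0 is 60 degrees), then the opening, from 0 (shut) to 1 (fully open). In form: tx ty tz ax ay az grip; .... A call has 1 to 10 rows; each row shifts and turns the pose as measured when the row begins, along the tool's axes as they then stand; what a row does not reach is not made up. A row lasts 1/12 s, in which the tool goes at most 41.7 mm and 7.16 degrees, less where a joint would pass 70% of its speed; a pose out of reach is approached as far as the arm can. A call with a number of a shift or a turn outside -1 to 1 is refused whole. A call with a gripper value outside its range is refused whole. The fingers move at their own pace and stop on an object; the grip force is fixed at half the most. Time passes only in rows, so rows that do not move let the fingers close. It gives the time, the measured TCP pose, the force and the opening at its end, in the units of the state.
- get_obs(): the state, without advancing time (a new reading comes with each control period).
- camera(name): name is "scene" or "top" or "wrist"; returns a dict with "img" (400x640x3 uint8, red, green, blue), "intrinsics" (3x3 intrinsics, pixels), "pose" (4x4, takes a point from camera to world coordinates); the wrist camera has in their place "mount" (4x4, takes a point from camera to tool coordinates, whose origin is the TCP and whose axes are the flange's). Camera axes: x right, y down, z forward; pixel columns grow to the right and rows downward; lengths in m; the calibration is good to about 2 mm. A picture is of the moment at which its call begins: read the wrist's pose just before it. There is no depth.
- hand_in(): hands the job in, once; it reports no verdict.
Trained networks look in the newest picture that a camera, given by its name, has taken for a name from the list of things; names that differ only in an ending like _2 or _b are one class to them, and where a whole thing is asked for, a point or a joint stands for the part that bears it (a point fixed in the world has none). Each returns a list of dicts, best first, with "conf" (0 to 1); they miss things now and then, are a little off and sometimes report something else, mostly with a low value. They report only what shows in the picture. A call takes as long as a camera call.
- search_frame(camera, target): "box" ([left, top, right, bottom] in pixels, round what is visible of it).
The state is a dict: "time_s": time; "q": joint angles; "dq": joint speeds; "joint_efforts": joint torques, N m; "eef_pos": TCP position; "eef_rot": TCP orientation; "wrist_force": force on the tool from outside, world axes, zero at the start; "torque": the same for the moment, N m; "opening": opening from 0.0 (shut) to 1.0 (fully open).
Only numpy, scipy, OpenCV 4.12 (cv2) and the standard library are available. Lean on these libraries where they do the work, as an engineer would, in place of code of your own. Each camera call takes 0.05 s, during which the arm holds its last target.

## Working session

There is one attempt and no reset: what is moved stays moved. The work goes in short steps, Python scripts to look and compute and a tool call to move; the robot and the scene stay as the last step left them, time stands still between calls to the robot, and variables do not carry over. Pictures are saved under pics/ and viewed, and the job is handed in when it is done.

Besides the shell and the picture viewer there is one more tool, called as a command line: name --argument value ..., lists and objects as JSON in quotes. arm_command: Moves the arm, as the interface text tells. Shifts and turns lie within -1 to 1; 1 stands for 0.2 m of shift or 60 degrees of turn. Its arguments: {"type":"object","properties":{"motion":{"type":"string"}},"required":["motion"]}

```bash
mkdir -p pics; ls; python3 - <<'E'
from bench import *
import cv2,numpy as np
o=get_obs();print(o['time_s'],o['eef_pos'],o['eef_rot'],o['opening'],o['wrist_force'])
for n in ['scene','top']:
    c=camera(n);cv2.imwrite(f'pics/{n}0.png',c['img'][:,:,::-1])
    print(n,c['intrinsics'].tolist(),np.round(c['pose'],4).tolist())
    for t in ['hub','knob','handle','crank']:
        print(t,search_frame(n,t)[:2])
E
```

```text
pics
0.0 [0.17663979 0.54662381 0.23040966] [-2.98931884e-04  1.55770110e-01  9.87792980e-01 -7.82440948e-04] 0.9972669440336195 [-0.55382631  0.34812814  0.50779989]
scene [[421.5639961124483, 0.0, 318.3506263221798], [0.0, 421.5639961124483, 202.93774912295353], [0.0, 0.0, 1.0]] [[-0.5396, 0.5201, -0.662, 0.9777], [0.8419, 0.33, -0.427, 0.2752], [-0.0036, -0.7878, -0.616, 0.4755], [0.0, 0.0, 0.0, 1.0]]
hub [{'box': [252.8, 158.3, 483.6, 310.1], 'conf': 0.91}]
knob [{'box': [321.5, 169.1, 335.0, 191.0], 'conf': 0.72}]
handle []
crank [{'box': [313.5, 160.5, 355.2, 206.0], 'conf': 0.7}]
top [[459.7786074010144, 0.0, 320.04801369285684], [0.0, 459.7786074010144, 206.7116497631351], [0.0, 0.0, 1.0]] [[-0.0208, -0.9778, 0.2087, 0.4094], [-0.9998, 0.0202, -0.0052, 0.0319], [0.0009, -0.2088, -0.978, 0.7194], [0.0, 0.0, 0.0, 1.0]]
hub [{'box': [182.9, 170.9, 410.8, 301.3], 'conf': 0.76}]
knob [{'box': [342.8, 215.5, 361.8, 236.6], 'conf': 0.9}, {'box': [180.2, 169.5, 412.1, 298.4], 'conf': 0.63}]
handle [{'box': [337.9, 215.0, 358.8, 270.3], 'conf': 0.61}]
crank [{'box': [333.5, 215.6, 357.0, 279.0], 'conf': 0.71}]
```

```bash
python3 - <<'E'
import cv2
a=cv2.imread('pics/top0.png');cv2.imwrite('pics/top0c.png',cv2.resize(a[140:330,160:430],None,fx=2.9,fy=2.9,interpolation=cv2.INTER_CUBIC))
a=cv2.imread('pics/scene0.png');cv2.imwrite('pics/scene0c.png',cv2.resize(a[130:330,230:500],None,fx=2.9,fy=2.9,interpolation=cv2.INTER_CUBIC))
E
```

```text
(no output)
```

View pics/top0c.png

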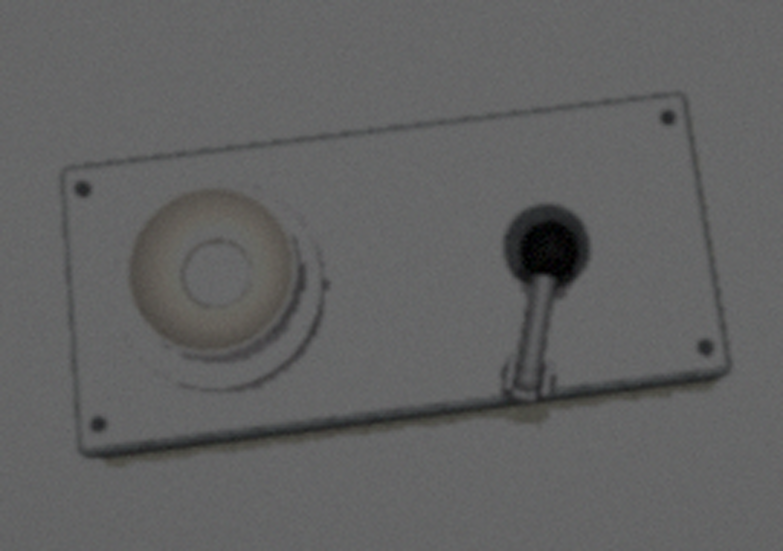

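View pics/scene0c.png

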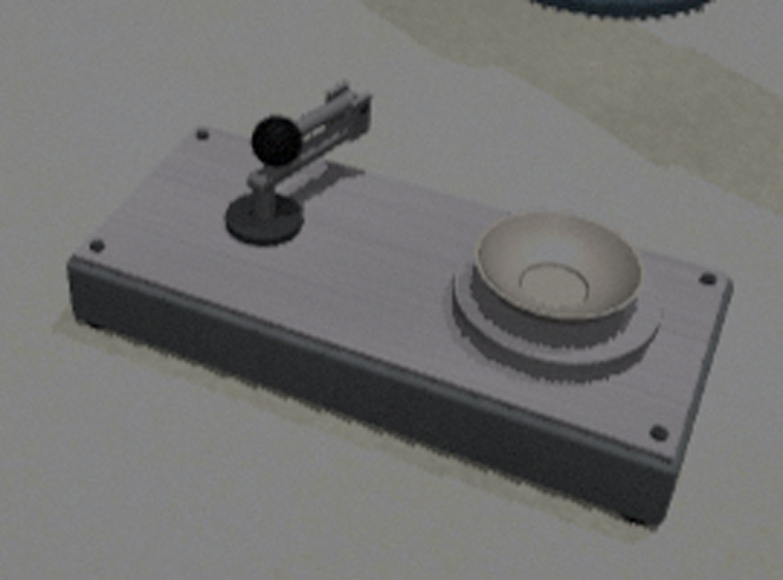

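View pics/scene0.png

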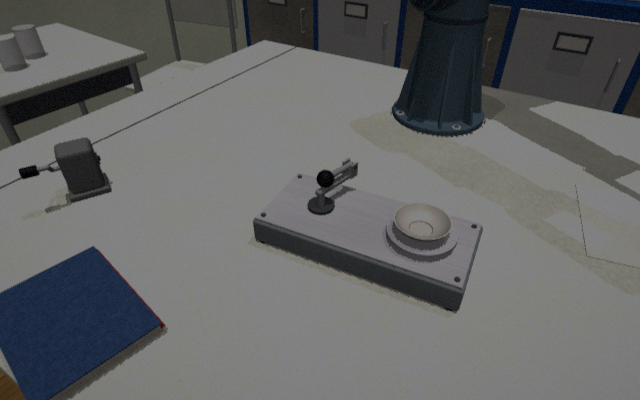

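```bash
cat > h.py <<'E'
import numpy as np
K={'scene':np.array([[421.564,0,318.35],[0,421.564,202.938],[0,0,1]]),'top':np.array([[459.7786,0,320.048],[0,459.7786,206.7116],[0,0,1]])}
P={'scene':np.array([[-0.5396,0.5201,-0.662,0.9777],[0.8419,0.33,-0.427,0.2752],[-0.0036,-0.7878,-0.616,0.4755]]),
'top':np.array([[-0.0208,-0.9778,0.2087,0.4094],[-0.9998,0.0202,-0.0052,0.0319],[0.0009,-0.2088,-0.978,0.7194]])}
def ray(c,uv):
    d=P[c][:,:3]@np.linalg.inv(K[c])@np.array([uv[0],uv[1],1.]);return P[c][:,3],d/np.linalg.norm(d)
def atz(c,uv,z):
    o,d=ray(c,uv);return o+d*(z-o[2])/d[2]
def tri(a,b):
    A=np.zeros((3,3));B=np.zeros(3);R=[]
    for c,uv in (a,b):
        o,d=ray(c,uv);M=np.eye(3)-np.outer(d,d);A+=M;B+=M@o
    x=np.linalg.solve(A,B);return x,[np.linalg.norm((np.eye(3)-np.outer(d,d))@(x-o)) for o,d in (ray(*a),ray(*b))]
def proj(c,X):
    p=K[c]@(P[c][:,:3].T@(np.asarray(X)-P[c][:,3]));return p[:2]/p[2]
def tc(x,y):return (160+(x+.5)/2.9-.5,140+(y+.5)/2.9-.5)
def sc(x,y):return (230+(x+.5)/2.9-.5,130+(y+.5)/2.9-.5)
E
python3 - <<'E'
from h import *
np.set_printoptions(precision=4,suppress=True)
S=[(83,189),(668,118),(705,347),(98,425)]
X=np.array([atz('top',tc(*s),.05) for s in S]);print(X,X.mean(0))
for i in range(4):
    d=X[(i+1)%4]-X[i];print(np.linalg.norm(d),np.degrees(np.arctan2(d[1],d[0])))
S2=[(97,246),(202,134),(708,279),(659,433)]
X2=np.array([atz('scene',sc(*s),.05) for s in S2]);print(X2,X2.mean(0))
for i in range(4):
    d=X2[(i+1)%4]-X2[i];print(np.linalg.norm(d),np.degrees(np.arctan2(d[1],d[0])))
print('knob',atz('top',tc(549,250),.098),atz('scene',sc(276,140),.098),tri(('top',tc(549,250)),('scene',sc(276,140))))
print('disc',atz('top',tc(546,246),.055),atz('scene',sc(264,217),.055))
print('dish',tri(('top',tc(217,273)),('scene',sc(556,288))))
print('hinge',atz('top',tc(526,388),.098),atz('scene',sc(353,100),.098))
E
```

```text
[[ 0.5591  0.2245  0.05  ]
 [ 0.5907 -0.078   0.05  ]
 [ 0.4716 -0.0902  0.05  ]
 [ 0.4393  0.2124  0.05  ]] [0.5152 0.0672 0.05  ]
0.3040927384713006 -84.04582980679251
0.11972395446980941 -174.10730090777724
0.3043811713417868 96.08641135507463
0.12042712873644523 5.756215260880684
[[ 0.5923 -0.0776  0.05  ]
 [ 0.4726 -0.0908  0.05  ]
 [ 0.441   0.2117  0.05  ]
 [ 0.5599  0.2243  0.05  ]] [0.5165 0.0669 0.05  ]
0.12046654300017647 -173.72016085529637
0.30406902446868794 95.95675875515313
0.11954718487439166 6.086979933565704
0.3036628313948435 -83.8700775453983
knob [ 0.5143 -0.0105  0.098 ] [ 0.5128 -0.0123  0.098 ] (array([ 0.5143, -0.0108,  0.0993]), [np.float64(0.00046974494082144584), np.float64(0.00046974494082143917)])
disc [ 0.5237 -0.012   0.055 ] [ 0.5272 -0.0109  0.055 ]
dish (array([0.5112, 0.1519, 0.0678]), [np.float64(0.0002980816402396414), np.float64(0.000298081640239615)])
hinge [0.4499 0.0024 0.098 ] [0.4556 0.0035 0.098 ]
```

```bash
cat >> h.py <<'E'
from scipy.spatial.transform import Rotation as Ro
HUB=np.array([.5243,-.0125]);YAW=np.radians(6)
def qR(q): return Ro.from_quat([q[1],q[2],q[3],q[0]])
def Rdes(deg):  # deg = world angle of tool y, z down
    a=np.radians(deg);y=np.array([np.cos(a),np.sin(a),0]);z=np.array([0,0,-1.]);return Ro.from_matrix(np.c_[np.cross(y,z),y,z])
def plan(o,wps,nd=3):
    p=np.array(o['eef_pos']);R=qR(o['eef_rot']);out=[]
    for (q,deg,g) in wps:
        q=np.array(q);D=Rdes(deg)
        t=R.inv().apply(q-p)/.2;r=(R.inv()*D).as_rotvec()/np.radians(60)
        m=np.linalg.norm(q-p);a=np.degrees(np.linalg.norm(r)*np.pi/3)
        if m>.0417 or a>7.16: print('WARN',m,a)
        out.append(' '.join(f'{v:.{nd}f}' for v in [*t,*r])+f' {g}')
        p=q;R=D
    print('; '.join(out))
def arm(c): # unit dir hub->hinge at crank c
    a=YAW+np.pi-c;return np.array([np.cos(a),np.sin(a)])
def hdeg(c): return np.degrees(YAW+np.pi-c)-90
def ball(c,h):
    r=.07-.06*np.cos(h);return np.array([*(HUB+r*arm(c)),.098+.06*np.sin(h)])
E
python3 - <<'E'
from h import *; from bench import *
o=get_obs()
print(ball(.32,.06),hdeg(.32))
s=np.array(o['eef_pos']);e=np.array([.514,-.0105,.17])
n=18
w=[(s+(e-s)*(i+1)/n,72+(77.7-72)*(i+1)/n,1) for i in range(n)]
plan(o,w[:9]);o['eef_pos']=w[8][0];plan(o,w[9:])
E
```

```text
[ 0.51442536 -0.01034072  0.10159784] 77.66535055581366
-0.137 -0.119 0.017 -0.000 -0.000 -0.004 1; -0.136 -0.119 0.017 0.000 0.000 -0.005 1; -0.136 -0.120 0.017 0.000 0.000 -0.005 1; -0.135 -0.121 0.017 0.000 0.000 -0.005 1; -0.134 -0.121 0.017 0.000 0.000 -0.005 1; -0.134 -0.122 0.017 0.000 0.000 -0.005 1; -0.133 -0.123 0.017 0.000 0.000 -0.005 1; -0.132 -0.124 0.017 0.000 0.000 -0.005 1; -0.132 -0.124 0.017 0.000 0.000 -0.005 1
-0.137 -0.119 0.017 -0.000 -0.000 -0.052 1; -0.130 -0.126 0.017 0.000 0.000 -0.005 1; -0.129 -0.126 0.017 0.000 0.000 -0.005 1; -0.129 -0.127 0.017 0.000 0.000 -0.005 1; -0.128 -0.128 0.017 0.000 0.000 -0.005 1; -0.127 -0.129 0.017 0.000 0.000 -0.005 1; -0.127 -0.129 0.017 0.000 0.000 -0.005 1; -0.126 -0.130 0.017 0.000 0.000 -0.005 1; -0.125 -0.131 0.017 0.000 0.000 -0.005 1
```

arm_command --motion "-0.137 -0.119 0.015 0 0 -0.005 1; -0.136 -0.119 0.015 0 0 -0.005 1; -0.136 -0.12 0.015 0 0 -0.005 1; -0.135 -0.12 0.015 0 0 -0.005 1; -0.134 -0.12 0.015 0 0 -0.005 1; -0.134 -0.12 0.015 0 0 -0.005 1; -0.133 -0.12 0.015 0 0 -0.005 1; -0.132 -0.12 0.015 0 0 -0.005 1; -0.132 -0.12 0.015 0 0 -0.005 1; -0.132 -0.12 0.015 0 0 -0.005 1"

```text
time_s: 1.33
eef_pos: [0.3704, 0.2356, 0.2011]
eef_rot: [0.002, 0.122, 0.993, 0.004]
wrist_force: [1.3, 0.3, 0.2]
opening: 0.999
```

```bash
cat > go.py <<'E'
from h import *; from bench import *
import sys
def line(e,deg,g,n,hold=0):
    o=get_obs();s=np.array(o['eef_pos']);e=np.array(e)
    plan(o,[(s+(e-s)*(i+1)/n,deg,g) for i in range(n)]+[(e,deg,g)]*hold)
E
python3 -c "
from go import *
line([.514,-.0105,.17],77.7,1,8,2)"
```

```text
-0.124 -0.128 0.019 0.007 0.003 -0.028 1; -0.120 -0.131 0.019 0.000 0.000 0.000 1; -0.120 -0.131 0.019 0.000 0.000 0.000 1; -0.120 -0.131 0.019 0.000 0.000 0.000 1; -0.120 -0.131 0.019 0.000 0.000 0.000 1; -0.120 -0.131 0.019 0.000 0.000 0.000 1; -0.120 -0.131 0.019 0.000 0.000 0.000 1; -0.120 -0.131 0.019 0.000 0.000 0.000 1; 0.000 0.000 0.000 0.000 0.000 0.000 1; 0.000 0.000 0.000 0.000 0.000 0.000 1
```

arm_command --motion "-0.124 -0.128 0.019 0.007 0.003 -0.028 1; -0.12 -0.131 0.019 0 0 0 1; -0.12 -0.131 0.019 0 0 0 1; -0.12 -0.131 0.019 0 0 0 1; -0.12 -0.131 0.019 0 0 0 1; -0.12 -0.131 0.019 0 0 0 1; -0.12 -0.131 0.019 0 0 0 1; -0.12 -0.131 0.019 0 0 0 1; 0 0 0 0 0 0 1; 0 0 0 0 0 0 1"

```text
time_s: 2.17
eef_pos: [0.5228, -0.0312, 0.1721]
eef_rot: [0.005, 0.111, 0.994, -0.0]
wrist_force: [-0.8, 0.2, 0.3]
opening: 1.0
```

```bash
python3 - <<'E'
from go import *; import cv2
o=get_obs()
c=camera('wrist');cv2.imwrite('pics/w1.png',c['img'][:,:,::-1])
K=c['intrinsics'];M=np.array(c['mount']);R=qR(o['eef_rot']).as_matrix();p=np.array(o['eef_pos'])
print(p)
def pr(X):
    t=R.T@(np.array(X)-p);q=M[:3,:3].T@(t-M[:3,3]);u=K@q;return u[:2]/u[2]
print('ball pred',pr(ball(.32,.06)),'hinge',pr([*(HUB+.07*arm(.32)),.098]),'hubpt',pr([*HUB,.055]))
def back(uv,z):
    d=R@M[:3,:3]@np.linalg.inv(K)@np.array([*uv,1.]);oo=R@M[:3,3]+p;return oo+d*(z-oo[2])/d[2]
for t in ['knob','handle','crank']:
    r=search_frame('wrist',t);print(t,r[:2])
    if r and t=='knob':
        b=r[0]['box'];print(back([(b[0]+b[2])/2,(b[1]+b[3])/2],.1))
line([.514,-.0105,.077],77.7,1,6,2)
E
```

```text
[ 0.52281783 -0.03118472  0.17208744]
ball pred [345.59771863 193.80989227] hinge [346.69608767 105.83548821] hubpt [341.1397703  190.80259839]
knob [{'box': [326.2, 175.0, 368.7, 212.1], 'conf': 0.88}, {'box': [329.7, 90.3, 371.1, 212.3], 'conf': 0.71}]
[ 0.51498658 -0.00897074  0.1       ]
handle [{'box': [328.0, 96.9, 365.8, 218.0], 'conf': 0.85}, {'box': [224.8, 0.0, 632.0, 286.1], 'conf': 0.75}]
crank [{'box': [328.1, 90.6, 369.8, 213.3], 'conf': 0.73}]
0.011 0.013 0.080 0.001 0.009 -0.003 1; 0.010 0.013 0.080 0.000 0.000 0.000 1; 0.010 0.013 0.080 0.000 0.000 0.000 1; 0.010 0.013 0.080 0.000 0.000 0.000 1; 0.010 0.013 0.080 0.000 0.000 0.000 1; 0.010 0.013 0.080 0.000 0.000 0.000 1; 0.000 0.000 0.000 0.000 0.000 0.000 1; 0.000 0.000 0.000 0.000 0.000 0.000 1
```

View pics/w1.png

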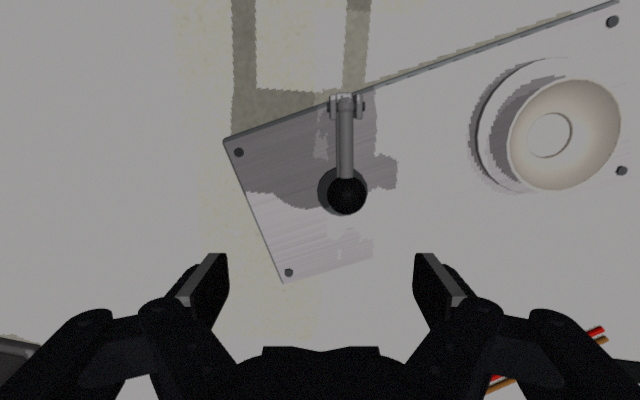

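The wrist view shows the ball at about (346,194) and the hinge at (346,105), both matching the prediction. The fast move overshot by about 20 mm, so I'll centre slowly and then go down.

arm_command --motion "0.03 0.04 0.04 0 0.009 0 1; 0.02 0.03 0.06 0 0 0 1; 0.01 0.01 0.06 0 0 0 1; 0 0 0.06 0 0 0 1; 0 0 0 0 0 0 1; 0 0 0 0 0 0 1"

```text
time_s: 2.87
eef_pos: [0.5102, -0.0003, 0.1268]
eef_rot: [-0.0, 0.104, 0.995, 0.001]
wrist_force: [-0.4, -0.4, -0.2]
opening: 0.997
```

```bash
python3 -c "
from go import *
line([.5145,-.0103,.077],77.7,1,5,2);print(get_obs()['eef_pos'])"
```

```text
-0.006 -0.009 0.050 0.002 -0.001 0.006 1; -0.006 -0.009 0.050 0.000 0.000 0.000 1; -0.006 -0.009 0.050 0.000 0.000 0.000 1; -0.006 -0.009 0.050 0.000 0.000 0.000 1; -0.006 -0.009 0.050 0.000 0.000 0.000 1; 0.000 0.000 0.000 0.000 0.000 0.000 1; 0.000 0.000 0.000 0.000 0.000 0.000 1
[ 5.10159863e-01 -2.93306848e-04  1.26759596e-01]
```

arm_command --motion "-0.006 -0.009 0.03 0 0 0.006 1; -0.006 -0.009 0.04 0 0 0 1; -0.006 -0.009 0.04 0 0 0 1; -0.006 -0.009 0.04 0 0 0 1; 0 -0.005 0.04 0 0 0 1; 0 0 0.02 0 0 0 1; 0 0 0 0 0 0 1; 0 0 0 0 0 0 1"

```text
time_s: 3.53
eef_pos: [0.5137, -0.009, 0.0815]
eef_rot: [0.0, 0.107, 0.994, 0.001]
wrist_force: [0.1, -0.5, 0.6]
opening: 1.002
```

```bash
python3 -c "
from go import *
line([.5145,-.0103,.077],77.7,1,3,2);o=get_obs();print(o['eef_pos'],np.linalg.norm(o['dq']))"
```

```text
-0.002 -0.002 0.007 0.002 0.000 0.001 1; -0.002 -0.002 0.007 0.000 0.000 0.000 1; -0.002 -0.002 0.007 0.000 0.000 0.000 1; 0.000 0.000 0.000 0.000 0.000 0.000 1; 0.000 0.000 0.000 0.000 0.000 0.000 1
[ 0.51368176 -0.00899513  0.08149156] 0.015648399925870398
```

arm_command --motion "-0.003 -0.005 0.012 0 0 0 1; -0.002 -0.003 0.01 0 0 0 1; 0 0 0 0 0 0 0.5; 0 0 0 0 0 0 0.3; 0 0 0 0 0 0 0; 0 0 0 0 0 0 0; 0 0 0 0 0 0 0; 0 0 0 0 0 0 0; 0 0 0 0 0 0 0; 0 0 0 0 0 0 0"

```text
time_s: 4.37
eef_pos: [0.5156, -0.0105, 0.078]
eef_rot: [0.002, 0.107, 0.994, 0.001]
wrist_force: [0.2, 1.3, -1.1]
opening: 0.297
```

```bash
python3 - <<'E'
from go import *; import cv2
o=get_obs();print(o['eef_pos'],o['opening'],o['wrist_force'])
a=camera('wrist')['img'];b=camera('scene')['img']
cv2.imwrite('pics/g1.png',np.vstack([a[100:400,:],cv2.resize(b[110:260,230:550],None,fx=2,fy=2)])[:,:,::-1])
E
```

```text
[ 0.51555482 -0.0104926   0.07801305] 0.29718192237483304 [ 0.18067888  1.33825457 -1.13402934]
```

View pics/g1.png

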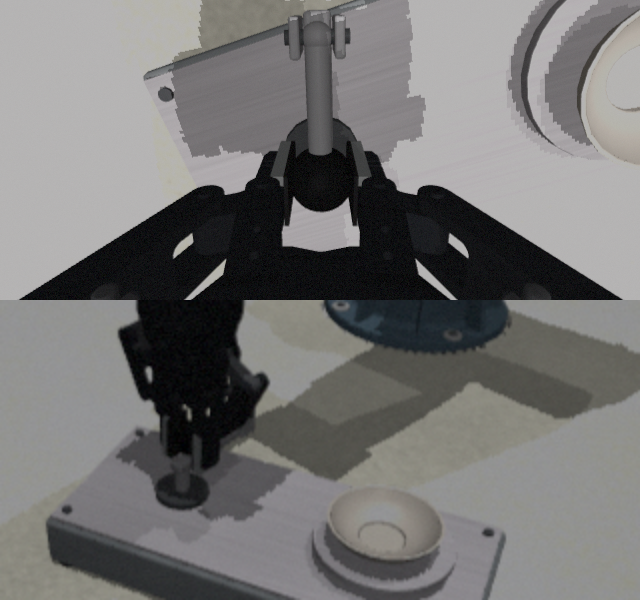

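```bash
cat >> go.py <<'E'
GZ=-.020
def est():
    o=get_obs();p=np.array(o['eef_pos']);b=p-[0,0,GZ]
    d=b[:2]-HUB
    return o,b
def fold(c,hs,deg=None,g=0,hold=0):
    o=get_obs();deg=hdeg(c) if deg is None else deg
    w=[(ball(c,h)+[0,0,GZ],deg,g) for h in hs];plan(o,w+[w[-1]]*hold)
def st(c):
    o,b=est();d=b[:2]-HUB;r=d@arm(c);t=d[0]*-arm(c)[1]+d[1]*arm(c)[0]
    print('b',b,'r',r,'lat',t,'h',np.arctan2(b[2]-.098,.07-r),'len',np.hypot(b[2]-.098,.07-r),'opening',o['opening'],'F',o['wrist_force'],'t',o['time_s'])
E
python3 -c "
from go import *
st(.32);fold(.32,np.arange(.1,.65,.06))"
```

```text
b [ 0.51558277 -0.01052005  0.09802145] r 0.00893896127434739 lat -7.205975487927624e-05 h 0.0003513103542155378 len 0.06106104249369791 opening 0.29571539976997396 F [-0.45287857 -0.02078623 -0.2249784 ] t 4.4667
0.007 -0.000 -0.030 0.003 0.003 0.001 0; 0.002 -0.000 -0.018 0.000 0.000 0.000 0; 0.003 0.000 -0.018 0.000 0.000 0.000 0; 0.004 -0.000 -0.017 0.000 0.000 0.000 0; 0.005 -0.000 -0.017 0.000 0.000 0.000 0; 0.007 -0.000 -0.017 0.000 0.000 0.000 0; 0.008 0.000 -0.016 0.000 0.000 0.000 0; 0.008 -0.000 -0.016 0.000 0.000 0.000 0; 0.009 0.000 -0.015 0.000 0.000 0.000 0; 0.010 0.000 -0.015 0.000 0.000 0.000 0
```

arm_command --motion "0.002 0 -0.02 0 0 0 0; 0.002 0 -0.02 0 0 0 0; 0.003 0 -0.02 0 0 0 0; 0.004 0 -0.018 0 0 0 0; 0.005 0 -0.018 0 0 0 0; 0.007 0 -0.018 0 0 0 0; 0.008 0 -0.018 0 0 0 0; 0.009 0 -0.017 0 0 0 0"

```text
time_s: 5.13
eef_pos: [0.5053, -0.0085, 0.1098]
eef_rot: [-0.0, 0.107, 0.994, 0.002]
wrist_force: [-1.8, -0.2, -1.8]
opening: 0.299
```

```bash
python3 -c "
from go import *
st(.32);o,b=est();r=(b[:2]-HUB)@arm(.32);h=np.arctan2(b[2]-.098,.07-r)
fold(.32,h+.08*np.arange(1,11))"
```

```text
b [ 0.5053482  -0.00850909  0.12982854] r 0.019366865542296004 lat 0.0001497227282109769 h 0.561191760655617 len 0.05980610779419495 opening 0.29869804335875255 F [-1.77118887 -0.17610978 -1.78469468] t 5.1333
0.013 0.001 -0.020 0.003 -0.001 0.001 0; 0.015 0.000 -0.019 0.000 0.000 0.000 0; 0.017 -0.000 -0.017 0.000 0.000 0.000 0; 0.018 -0.000 -0.016 0.000 0.000 0.000 0; 0.019 0.000 -0.015 0.000 0.000 0.000 0; 0.020 0.000 -0.013 0.000 0.000 0.000 0; 0.021 0.000 -0.011 0.000 0.000 0.000 0; 0.022 -0.000 -0.010 0.000 0.000 0.000 0; 0.023 0.000 -0.008 0.000 0.000 0.000 0; 0.023 0.000 -0.006 0.000 0.000 0.000 0
```

Tracking very well, with low forces.

arm_command --motion "0.013 0 -0.02 0 0 0 0; 0.015 0 -0.019 0 0 0 0; 0.017 0 -0.017 0 0 0 0; 0.018 0 -0.016 0 0 0 0; 0.019 0 -0.015 0 0 0 0; 0.02 0 -0.013 0 0 0 0; 0.021 0 -0.011 0 0 0 0; 0.022 0 -0.01 0 0 0 0; 0.023 0 -0.008 0 0 0 0"

```text
time_s: 5.88
eef_pos: [0.4652, -0.0006, 0.1356]
eef_rot: [-0.005, 0.107, 0.994, 0.001]
wrist_force: [-1.5, -1.2, -9.5]
opening: 0.292
```

```bash
python3 -c "
from go import *
st(.32)
fold(.32,np.linspace(1.35,1.55,3),hold=2)"
```

```text
b [ 0.46519259 -0.00061631  0.15561009] r 0.06028161653832677 lat 0.0010172261064763932 h 1.4036773441040582 len 0.0584240533037807 opening 0.2920580695964194 F [-1.53250668 -1.1731061  -9.49856163] t 5.8833
-0.017 0.005 -0.005 0.001 -0.009 0.001 0; 0.030 -0.000 -0.005 0.000 0.000 0.000 0; 0.030 -0.000 -0.002 0.000 0.000 0.000 0; 0.000 0.000 0.000 0.000 0.000 0.000 0; 0.000 0.000 0.000 0.000 0.000 0.000 0
```

arm_command --motion "0.01 0.002 0 0 -0.006 0 0; 0.015 0 0 0 0 0 0; 0.015 0 0 0 0 0 0; 0.008 0 0 0 0 0 0; 0 0 0 0 0 0 0; 0 0 0 0 0 0 0"

```text
time_s: 6.38
eef_pos: [0.4567, 0.0015, 0.1362]
eef_rot: [0.003, 0.107, 0.994, 0.001]
wrist_force: [1.2, -0.5, -6.9]
opening: 0.294
```

```bash
python3 - <<'E'
from go import *; import cv2
st(.32)
a=camera('wrist')['img'];b=camera('scene')['img']
cv2.imwrite('pics/g2.png',np.vstack([a[100:400,:],cv2.resize(b[110:260,230:550],None,fx=2,fy=2)])[:,:,::-1])
E
```

```text
b [0.45674561 0.00149154 0.15620551] r 0.0689838894486965 lat 0.0007624797415495873 h 1.5533408094263814 len 0.05821438186756065 opening 0.29400886598362225 F [ 1.19863823 -0.46099173 -6.90599321] t 6.3833
```

View pics/g2.png

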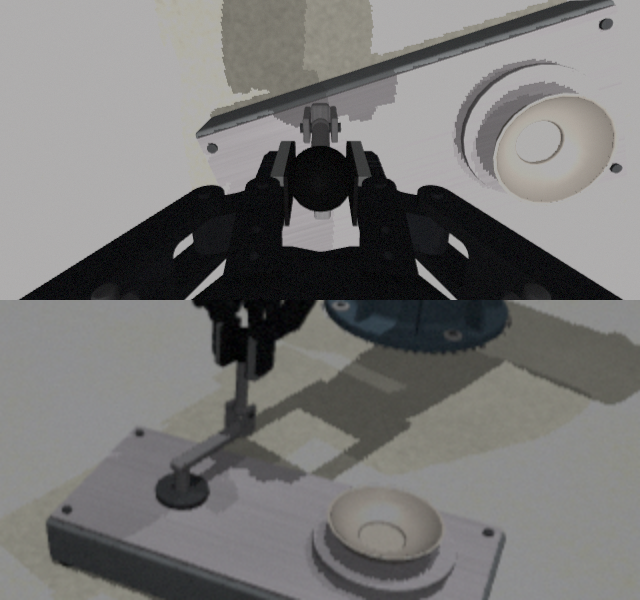

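```bash
cat >> go.py <<'E'
def cst():
    o=get_obs();p=np.array(o['eef_pos']);d=p[:2]-HUB;a=np.arctan2(d[1],d[0])
    c=(YAW+np.pi-a)%(2*np.pi)
    q=qR(o['eef_rot']).as_matrix()
    print('c',round(c,3),'r',round(np.hypot(*d),4),'z',round(p[2],4),'yaw',np.degrees(np.arctan2(q[1,1],q[0,1])),'tilt',q[:2,2],'F',np.round(o['wrist_force'],1),'op',round(o['opening'],3),'t',o['time_s']);return o,c
def crank(d,n,deg0,deg1,r=.0685,z=.137,c=None):
    o,cm=cst();c=cm if c is None else c
    plan(o,[([*(HUB+r*arm(c+d*(i+1))),z],deg0+(deg1-deg0)*(i+1)/n,0) for i in range(n)])
E
python3 -c "
from go import *
crank(.1,10,77.7,77.7)"
```

```text
c 0.309 r 0.069 z 0.1362 yaw 77.68912834449804 tilt [0.00488124 0.00061097] F [ 1.7  0.3 -8.7] op 0.29 t 6.4833
-0.004 0.034 -0.004 0.002 0.004 -0.000 0; -0.005 0.034 0.000 0.000 0.000 0.000 0; -0.008 0.033 0.000 0.000 0.000 0.000 0; -0.011 0.032 0.000 0.000 0.000 0.000 0; -0.015 0.031 0.000 0.000 0.000 0.000 0; -0.018 0.029 0.000 0.000 0.000 0.000 0; -0.020 0.027 0.000 0.000 0.000 0.000 0; -0.023 0.025 0.000 0.000 0.000 0.000 0; -0.025 0.023 0.000 0.000 0.000 0.000 0; -0.028 0.020 0.000 0.000 0.000 0.000 0
```

arm_command --motion "-0.004 0.034 0.004 0 0.004 0 0; -0.005 0.034 0 0 0 0 0; -0.008 0.033 0 0 0 0 0; -0.011 0.032 0 0 0 0 0; -0.015 0.031 0 0 0 0 0; -0.018 0.029 0 0 0 0 0; -0.02 0.027 0 0 0 0 0"

```text
time_s: 7.07
eef_pos: [0.4839, 0.0446, 0.1362]
eef_rot: [-0.0, 0.107, 0.994, 0.0]
wrist_force: [1.5, -4.5, -8.1]
opening: 0.297
```

```bash
python3 -c "
from go import *
crank(.11,10,77.7,77.7,z=.136)"
```

```text
c 1.06 r 0.07 z 0.1362 yaw 77.67674814015355 tilt [-0.00068603  0.00066587] F [ 1.5 -4.5 -8.1] op 0.297 t 7.0667
-0.032 0.021 0.001 0.000 -0.001 -0.000 0; -0.030 0.023 0.000 0.000 0.000 0.000 0; -0.032 0.020 0.000 0.000 0.000 0.000 0; -0.034 0.016 0.000 0.000 0.000 0.000 0; -0.036 0.012 0.000 0.000 0.000 0.000 0; -0.037 0.008 0.000 0.000 0.000 0.000 0; -0.037 0.004 0.000 0.000 0.000 0.000 0; -0.038 0.000 0.000 0.000 0.000 0.000 0; -0.037 -0.004 0.000 0.000 0.000 0.000 0; -0.037 -0.008 0.000 0.000 0.000 0.000 0
```

Works well.

arm_command --motion "-0.032 0.021 0.002 0 0 0 0; -0.03 0.023 0 0 0 0 0; -0.032 0.02 0 0 0 0 0; -0.034 0.016 0 0 0 0 0; -0.036 0.012 0 0 0 0 0; -0.037 0.008 0 0 0 0 0; -0.037 0.004 0 0 0 0 0; -0.038 0 0 0 0 0 0"

```text
time_s: 7.73
eef_pos: [0.5486, 0.0544, 0.136]
eef_rot: [-0.001, 0.106, 0.994, -0.001]
wrist_force: [-3.7, -4.6, -1.0]
opening: 0.29
```

```bash
python3 -c "
from go import *
crank(.11,10,77.7,77.7,z=.136)"
```

```text
c 2.024 r 0.0712 z 0.136 yaw 77.78651637159425 tilt [-0.00194561 -0.00158216] F [-3.7 -4.6 -1. ] op 0.29 t 7.7333
-0.035 -0.020 0.000 -0.002 -0.001 0.001 0; -0.036 -0.011 0.000 0.000 0.000 0.000 0; -0.035 -0.015 0.000 0.000 0.000 0.000 0; -0.033 -0.019 0.000 0.000 0.000 0.000 0; -0.030 -0.022 0.000 0.000 0.000 0.000 0; -0.028 -0.025 0.000 0.000 0.000 0.000 0; -0.025 -0.028 0.000 0.000 0.000 0.000 0; -0.022 -0.031 0.000 0.000 0.000 0.000 0; -0.018 -0.033 0.000 0.000 0.000 0.000 0; -0.014 -0.035 0.000 0.000 0.000 0.000 0
```

arm_command --motion "-0.035 -0.02 0 0 0 0 0; -0.036 -0.012 0 0 0 0 0; -0.034 -0.016 0 0 0 0 0; -0.032 -0.02 0 0 0 0 0; -0.03 -0.023 0 0 0 0 0; -0.027 -0.026 0 0 0 0 0; -0.024 -0.029 0 0 0 0 0; -0.021 -0.032 0 0 0 0 0"

```text
time_s: 8.4
eef_pos: [0.593, 0.0072, 0.136]
eef_rot: [-0.001, 0.107, 0.994, 0.001]
wrist_force: [-2.2, 0.6, -0.2]
opening: 0.291
```

```bash
python3 -c "
from go import *
crank(.11,10,77.7,77.7,z=.136,r=.068)"
```

```text
c 2.967 r 0.0714 z 0.136 yaw 77.77254902339969 tilt [-0.00177559  0.00314877] F [-2.2  0.6 -0.2] op 0.291 t 8.4
-0.001 -0.042 -0.000 0.003 -0.002 0.001 0; -0.012 -0.035 0.000 0.000 0.000 0.000 0; -0.008 -0.036 0.000 0.000 0.000 0.000 0; -0.004 -0.037 0.000 0.000 0.000 0.000 0; 0.000 -0.037 0.000 0.000 0.000 0.000 0; 0.004 -0.037 0.000 0.000 0.000 0.000 0; 0.008 -0.036 0.000 0.000 0.000 0.000 0; 0.012 -0.035 0.000 0.000 0.000 0.000 0; 0.016 -0.034 0.000 0.000 0.000 0.000 0; 0.020 -0.032 0.000 0.000 0.000 0.000 0
```

arm_command --motion "-0.001 -0.042 0 0 0 0 0; -0.011 -0.036 0 0 0 0 0; -0.007 -0.037 0 0 0 0 0; -0.003 -0.037 0 0 0 0 0; 0.001 -0.037 0 0 0 0 0; 0.005 -0.037 0 0 0 -0.02 0; 0.009 -0.036 0 0 0 -0.02 0; 0.013 -0.035 0 0 0 -0.02 0"

```text
time_s: 9.07
eef_pos: [0.5797, -0.0573, 0.136]
eef_rot: [0.0, 0.075, 0.997, 0.002]
wrist_force: [-3.4, 4.4, 0.6]
opening: 0.296
```

```bash
python3 -c "
from go import *
crank(.11,9,81.5,90,z=.136,r=.068)"
```

```text
c 3.926 r 0.0713 z 0.136 yaw 81.40570877414599 tilt [0.00094845 0.00459524] F [-3.4  4.4  0.6] op 0.296 t 9.0667
0.035 -0.023 -0.000 0.004 0.000 -0.017 0; 0.024 -0.028 0.000 0.000 0.000 -0.016 0; 0.028 -0.025 0.000 0.000 0.000 -0.016 0; 0.031 -0.021 0.000 0.000 0.000 -0.016 0; 0.033 -0.017 0.000 0.000 0.000 -0.016 0; 0.035 -0.013 0.000 0.000 0.000 -0.016 0; 0.036 -0.008 0.000 0.000 0.000 -0.016 0; 0.037 -0.004 0.000 0.000 0.000 -0.016 0; 0.037 0.001 0.000 0.000 0.000 -0.016 0
```

arm_command --motion "0.035 -0.023 0 0 0 -0.016 0; 0.024 -0.028 0 0 0 -0.016 0; 0.028 -0.025 0 0 0 -0.016 0; 0.031 -0.021 0 0 0 -0.016 0; 0.033 -0.017 0 0 0 -0.016 0; 0.035 -0.013 0 0 0 -0.016 0; 0.036 -0.008 0 0 0 -0.016 0; 0.037 -0.004 0 0 0 -0.016 0"

```text
time_s: 9.73
eef_pos: [0.5216, -0.0824, 0.1361]
eef_rot: [0.002, 0.005, 1.0, 0.005]
wrist_force: [1.8, 6.6, -2.7]
opening: 0.294
```

```bash
python3 -c "
from go import *
crank(.11,9,89,96,z=.136,r=.068)"
```

```text
c 4.856 r 0.0699 z 0.1361 yaw 89.3826244329331 tilt [0.00313626 0.01082114] F [ 1.8  6.6 -2.7] op 0.294 t 9.7333
0.037 0.013 0.000 0.010 0.003 -0.007 0; 0.037 0.007 0.000 0.000 0.000 -0.013 0; 0.035 0.012 0.000 0.000 0.000 -0.013 0; 0.034 0.016 0.000 0.000 0.000 -0.013 0; 0.031 0.020 0.000 0.000 0.000 -0.013 0; 0.029 0.024 0.000 0.000 0.000 -0.013 0; 0.026 0.027 0.000 0.000 0.000 -0.013 0; 0.022 0.030 0.000 0.000 0.000 -0.013 0; 0.018 0.033 0.000 0.000 0.000 -0.013 0
```

arm_command --motion "0.037 0.012 0 0.008 0.003 -0.007 0; 0.037 0.007 0 0 0 -0.013 0; 0.035 0.012 0 0 0 -0.013 0; 0.034 0.016 0 0 0 -0.013 0; 0.031 0.02 0 0 0 -0.013 0; 0.029 0.024 0 0 0 -0.013 0; 0.026 0.027 0 0 0 -0.013 0; 0.022 0.03 0 0 0 -0.013 0"

```text
time_s: 10.4
eef_pos: [0.4675, -0.0522, 0.1362]
eef_rot: [0.004, -0.049, 0.999, 0.002]
wrist_force: [7.1, 3.7, -7.9]
opening: 0.296
```

```bash
python3 -c "
from go import *
o,c=cst();n=7
crank((6.32-c)/n,n,95,96,z=.136,r=.068)"
```

```text
c 5.779 r 0.0693 z 0.1362 yaw 95.65213116593628 tilt [0.00829895 0.0037796 ] F [ 7.1  3.7 -7.9] op 0.296 t 10.4
c 5.779 r 0.0693 z 0.1362 yaw 95.65213116593628 tilt [0.00829895 0.0037796 ] F [ 7.1  3.7 -7.9] op 0.296 t 10.4
0.006 0.027 0.001 0.003 0.008 0.008 0; 0.010 0.024 0.000 0.000 0.000 -0.002 0; 0.008 0.025 0.000 0.000 0.000 -0.002 0; 0.006 0.026 0.000 0.000 0.000 -0.002 0; 0.004 0.026 0.000 0.000 0.000 -0.002 0; 0.002 0.026 0.000 0.000 0.000 -0.002 0; 0.000 0.026 0.000 0.000 0.000 -0.002 0
```

arm_command --motion "0.006 0.027 0.002 0.003 0.008 0.005 0; 0.01 0.024 0 0 0 0 0; 0.008 0.025 0 0 0 0 0; 0.006 0.026 0 0 0 0 0; 0.004 0.022 0 0 0 0 0; 0 0.015 0 0 0 0 0; 0 0 0 0 0 0 0; 0 0 0 0 0 0 0"

```text
time_s: 11.07
eef_pos: [0.4561, -0.0232, 0.1361]
eef_rot: [0.001, -0.048, 0.999, -0.002]
wrist_force: [1.8, -0.1, -4.3]
opening: 0.296
```

```bash
python3 -c "
from go import *
o,c=cst()"
```

```text
c 6.233 r 0.069 z 0.1361 yaw 95.55039939905289 tilt [ 0.00162468 -0.00416946] F [ 1.8 -0.1 -4.3] op 0.296 t 11.0667
```

arm_command --motion "0 0.015 0 0 0 0 0; 0 0.015 0 0 0 0 0; 0 0.015 0 0 0 0 0; 0 0.015 0 0 0 0 0; 0 0.01 0 0 0 0 0"

```text
time_s: 11.48
eef_pos: [0.4556, -0.0171, 0.1362]
eef_rot: [0.001, -0.049, 0.999, -0.011]
wrist_force: [2.0, -11.4, -9.0]
opening: 0.295
```

```bash
python3 -c "
from go import *
o,c=cst()"
```

```text
c 0.039 r 0.0689 z 0.1362 yaw 95.59584800798523 tilt [ 0.00214453 -0.02152232] F [  2.  -11.4  -9. ] op 0.295 t 11.4833
```

arm_command --motion "0 -0.004 0 -0.02 0 0 0; 0 0 0 0 0 0 0"

```text
time_s: 11.65
eef_pos: [0.4556, -0.0189, 0.1361]
eef_rot: [-0.0, -0.049, 0.999, -0.001]
wrist_force: [2.1, -0.2, -4.0]
opening: 0.294
```

```bash
python3 - <<'E'
from go import *; import cv2
cst();st(6.29)
b=camera('scene')['img'];a=camera('wrist')['img']
cv2.imwrite('pics/g3.png',np.vstack([a[100:400,:],cv2.resize(b[110:260,230:550],None,fx=2,fy=2)])[:,:,::-1])
fold(6.29,np.arange(1.45,.85,-.06),deg=95.6)
E
```

```text
c 0.012 r 0.069 z 0.1361 yaw 95.57380105085967 tilt [-0.00049797 -0.00236243] F [ 2.1 -0.2 -4. ] op 0.294 t 11.65
b [ 0.45556719 -0.01891467  0.15606254] r 0.06903068615638652 lat -0.00033459531733286835 h 1.5541035718846845 len 0.05807063402829846 opening 0.2938293960248655 F [ 2.13374398 -0.2014513  -4.01266752] t 11.65
-0.031 -0.004 -0.007 -0.003 -0.000 -0.000 0; -0.018 0.000 0.003 0.000 0.000 0.000 0; -0.018 0.000 0.004 0.000 0.000 0.000 0; -0.017 0.000 0.005 0.000 0.000 0.000 0; -0.017 0.000 0.006 0.000 0.000 0.000 0; -0.017 0.000 0.007 0.000 0.000 0.000 0; -0.016 0.000 0.008 0.000 0.000 0.000 0; -0.016 0.000 0.009 0.000 0.000 0.000 0; -0.015 0.000 0.010 0.000 0.000 0.000 0; -0.015 0.000 0.011 0.000 0.000 0.000 0
```

View pics/g3.png

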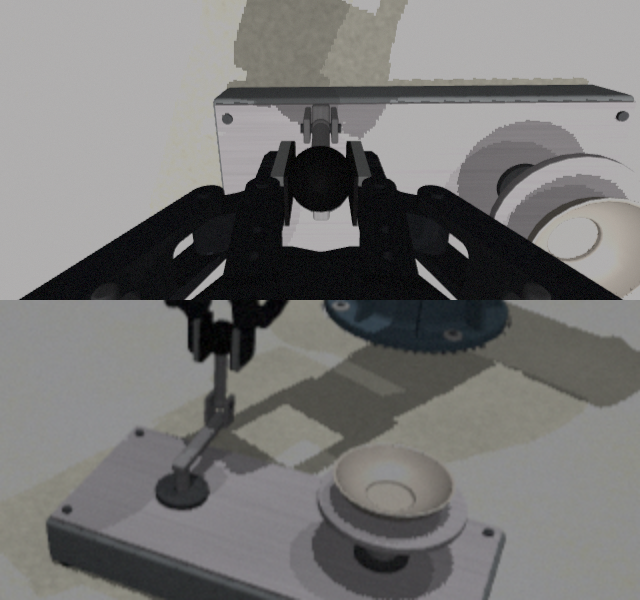

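The platform is up and the arm sits at its stop. Next I fold the handle.

arm_command --motion "-0.02 0 0 0 0 0 0; -0.02 0 0.003 0 0 0 0; -0.02 0 0.004 0 0 0 0; -0.02 0 0.005 0 0 0 0; -0.02 0 0.007 0 0 0 0; -0.019 0 0.008 0 0 0 0; -0.018 0 0.009 0 0 0 0"

```text
time_s: 12.33
eef_pos: [0.4843, -0.0151, 0.1287]
eef_rot: [-0.001, -0.049, 0.999, -0.002]
wrist_force: [-1.5, -1.3, -2.6]
opening: 0.296
```

```bash
python3 - <<'E'
from go import *
import go
go.GZ=-.0215
st(6.29);o,b=est();r=(b[:2]-HUB)@arm(6.29);h=np.arctan2(b[2]-.098,.07-r)
fold(6.29,h-.08*np.arange(1,11),deg=95.6)
E
```

```text
b [ 0.48431603 -0.01513049  0.15019695] r 0.040049621137227404 lat -0.0012904900792121941 h 1.049867675718774 len 0.06017928857311486 opening 0.2958087848632996 F [-1.485537   -1.30313427 -2.55153041] t 12.3333
-0.020 -0.006 0.014 -0.004 -0.003 0.000 0; -0.019 0.000 0.014 0.000 0.000 0.000 0; -0.018 0.000 0.016 0.000 0.000 0.000 0; -0.017 0.000 0.017 0.000 0.000 0.000 0; -0.015 0.000 0.019 0.000 0.000 0.000 0; -0.014 0.000 0.020 0.000 0.000 0.000 0; -0.012 0.000 0.021 0.000 0.000 0.000 0; -0.010 0.000 0.022 0.000 0.000 0.000 0; -0.009 0.000 0.022 0.000 0.000 0.000 0; -0.007 0.000 0.023 0.000 0.000 0.000 0
```

arm_command --motion "-0.02 -0.002 0.013 0 0 0 0; -0.019 0 0.015 0 0 0 0; -0.018 0 0.016 0 0 0 0; -0.017 0 0.017 0 0 0 0; -0.015 0 0.019 0 0 0 0; -0.014 0 0.02 0 0 0 0; -0.012 0 0.021 0 0 0 0; -0.01 0 0.022 0 0 0 0"

```text
time_s: 13.0
eef_pos: [0.5117, -0.0132, 0.0968]
eef_rot: [-0.002, -0.049, 0.999, -0.002]
wrist_force: [-2.6, -2.1, -1.7]
opening: 0.296
```

```bash
python3 - <<'E'
from go import *
import go
go.GZ=-.0215
st(6.29);o,b=est();r=(b[:2]-HUB)@arm(6.29);h=np.arctan2(b[2]-.098,.07-r)
fold(6.29,np.linspace(h,0,7)[1:],deg=95.6)
E
```

```text
b [ 0.51173036 -0.01318997  0.11833108] r 0.012576886747709412 lat -0.0005419981704949503 h 0.34028493343091315 len 0.06091606440841583 opening 0.29578450389390465 F [-2.64255575 -2.11097506 -1.70386566] t 13.0
-0.001 -0.003 0.018 -0.004 -0.005 0.000 0; -0.004 0.000 0.016 0.000 0.000 0.000 0; -0.003 0.000 0.017 0.000 0.000 0.000 0; -0.002 0.000 0.017 0.000 0.000 0.000 0; -0.001 0.000 0.017 0.000 0.000 0.000 0; -0.000 0.000 0.017 0.000 0.000 0.000 0
```

arm_command --motion "-0.003 0 0.018 0 0 0 0; -0.003 0 0.018 0 0 0 0; -0.003 0 0.018 0 0 0 0; -0.002 0 0.018 0 0 0 0; 0 0 0.018 0 0 0 0; 0 0 0.012 0 0 0 0; 0 0 0.01 0 0 0 0; 0 0 0 0 0 0 0"

```text
time_s: 13.67
eef_pos: [0.5156, -0.0131, 0.0749]
eef_rot: [-0.001, -0.049, 0.999, -0.003]
wrist_force: [-6.9, 0.2, 11.6]
opening: 0.293
```

```bash
python3 - <<'E'
from go import *
import go
go.GZ=-.0205
st(6.29)
E
```

```text
b [ 0.51562979 -0.01311523  0.09537601] r 0.00868883146335953 lat -0.00023521715203472034 h -0.04277176511639321 len 0.06136729337583344 opening 0.2928724189812675 F [-6.92382847  0.20423545 11.58799528] t 13.6667
```

arm_command --motion "0 0 0 0 0 0 0.4; 0 0 0 0 0 0 0.5; 0 0 0 0 0 0 0.7; 0 0 0 0 0 0 1; 0 0 0 0 0 0 1; 0 0 0 0 0 0 1; 0 0 0 0 0 0 1; 0 0 0 0 0 0 1"

```text
time_s: 14.33
eef_pos: [0.5171, -0.0122, 0.0755]
eef_rot: [0.001, -0.05, 0.999, -0.002]
wrist_force: [1.0, -0.4, -0.7]
opening: 0.999
```

```bash
python3 - <<'E'
from go import *; import cv2
cst();a=camera('wrist')['img']
cv2.imwrite('pics/g4.png',a[:,:,::-1])
E
```

```text
c 0.151 r 0.0072 z 0.0755 yaw 95.67944991851064 tilt [ 0.00135155 -0.00420108] F [ 1.  -0.4 -0.7] op 0.999 t 14.3333
```

View pics/g4.png

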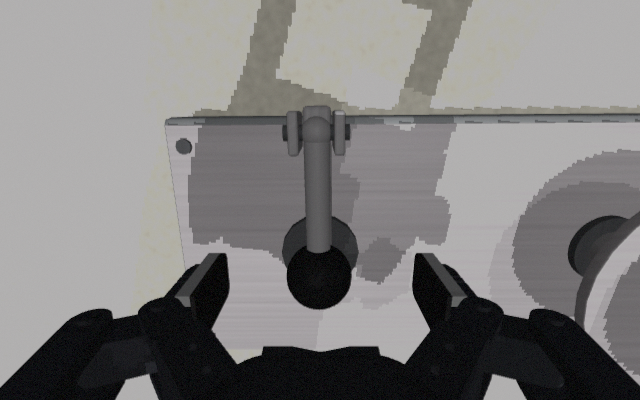

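The fingers are open and clear of the ball at (318,277), so I retreat straight up.

arm_command --motion "0 0 -0.05 0 0 0 1; 0 0 -0.08 0 0 0 1; 0 0 -0.12 0 0 0 1; 0 0 -0.12 0 0 0 1; 0 0 -0.12 0 0 0 1; 0 0 -0.1 0 0 0 1; 0 0 -0.05 0 0 0 1; 0 0 0 0 0 0 1; 0 0 0 0 0 0 1; 0 0 0 0 0 0 1"

```text
time_s: 15.22
eef_pos: [0.5156, -0.0113, 0.212]
eef_rot: [-0.0, -0.049, 0.999, -0.002]
wrist_force: [1.3, -1.2, -0.6]
opening: 0.996
```

```bash
python3 - <<'E'
from go import *; import cv2
cst();a=camera('wrist');b=camera('scene')['img']
cv2.imwrite('pics/g5.png',np.vstack([a['img'][0:300,:],cv2.resize(b[110:260,230:550],None,fx=2,fy=2)])[:,:,::-1])
r=search_frame('scene','knob')[:1];print(r,proj('scene',ball(6.29,0)),proj('scene',ball(6.29,.2)))
o=get_obs();print(np.linalg.norm(o['dq']))
K=a['intrinsics'];M=np.array(a['mount']);R=qR(o['eef_rot']).as_matrix();p=np.array(o['eef_pos'])
for X in (ball(6.29,0),ball(6.0,0),[*(HUB+.07*arm(6.29)),.098],[*(HUB+.07*arm(6.0)),.098]):
    q=M[:3,:3].T@(R.T@(np.array(X)-p)-M[:3,3]);u=K@q;print(u[:2]/u[2])
E
```

```text
c 0.243 r 0.0088 z 0.212 yaw 95.67163005097723 tilt [-0.00041655 -0.00359711] F [ 1.3 -1.2 -0.6] op 0.996 t 15.2167
[{'box': [315.1, 168.8, 331.4, 188.6], 'conf': 0.55}] [323.66053784 178.21309597] [324.03509076 171.51097703]
0.003043525827088995
[317.71526485 195.46920755]
[314.37114633 195.93525424]
[317.6389288  123.13764439]
[292.74878152 126.84640013]
```

View pics/g5.png

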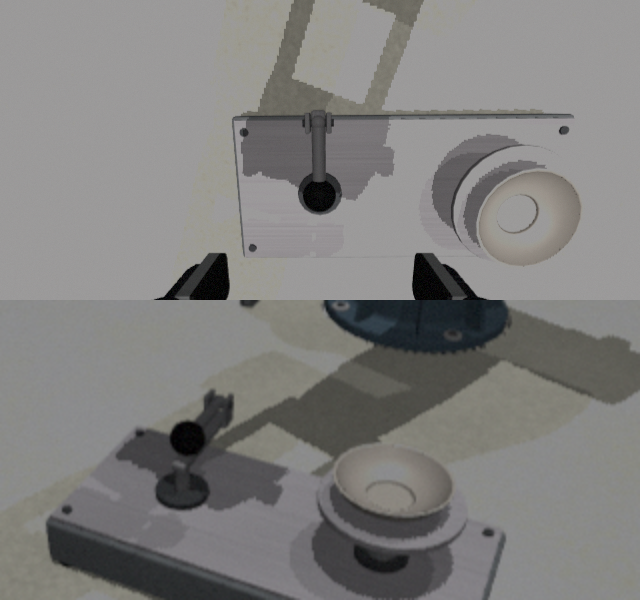

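Hinge at (319,122) in the wrist view matches crank ≈ 6.29. The ball at (323,179) in the scene view matches the handle folded flat (predicted row 178).

```bash
python3 -c "
from bench import *
print(hand_in())"
```

```text
the job is handed in; nothing more can be done
None
```

The sample stand is wound fully up, the handle is folded flat on its arm, and the gripper has let go. I handed the job in at about 15 s of the 51 s allowed; it reported no verdict.

- **What I did:** I pinched the ball along the hinge and swung the handle upright at crank about 0.31 rad. I then wound it clockwise to the stop, folded the handle back, opened the gripper and rose straight up to 0.21 m.
- **Forces:** The readings I took stayed at or below about 15 N. The largest came when pressing gently against the crank stop and the fold stop.
- **Last checks:**
  - The hinge in the wrist picture fits a crank angle of about 6.29 rad.
  - The ball in the scene picture fits a handle angle of about 0: row 178.7, against 178.2 predicted flat and 171.5 at 0.2 rad.
  - The pictures show the platform raised and the gripper clear of everything.
- **What disagreed:**
  - The first fast approach overshot by about 20 mm in free air, which I corrected before gripping.
  - The grip opening read about 25 mm on the 28 mm ball, but the grip did not slip noticeably.

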